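Spin the rinsed pipettes and spoons dry

ROBOT

A 6-joint arm with a two-finger parallel gripper is mounted at the origin on the work surface. World frame = base frame: x ahead of the robot, y to its left, z up, the work surface at z = 0. Lengths are in m, angles in rad, forces in N, time in s.
With the tool pointing down it reaches from about 0.425 to 0.95 m from the base axis. Payload 3.5 kg.
Tool frame: the origin (TCP) lies on the centre line of the jaws, within the pads' length; the fingertips stand 8 mm ahead of it and the grasp point (between the pads) lies 11 mm behind it; z points along the fingers, y is the line along which they close (so a half turn about z gives the same grasp; the last joint's range is limited). The gripper opens to 85 mm and grips with 20 to 120 N. Pads are 22 mm wide; open, the fingers measure 114 mm over their backs; the gripper's body (76 mm by 85 mm) begins 54 mm behind the grasp point. The pads swing forward as they close: fully open they stand 13 mm farther back than shut.
Start: joints at [1.144, 0.286, 1.577, -0, 1.279, -0.15], TCP at [0.184, 0.649, 0.239] pointing down, gripper open.
Joint ranges: [-2.77, 2.77], [-0.9, 2.22], [0.21, 2.48], [-1.53, 4.67], [0.24, 2.81], [-2.84, 2.84]. Speed limits (rad/s): [2.79, 2.79, 3.14, 3.14, 3.14, 3.14].

INTERFACE

Orientations are given as a unit quaternion [x, y, z, w].
In Python, from plant import ctrl gives the robot as it stands. The module is installed in compiled form; this text tells all that it offers.
- The arm moves only by the tool send_rows, never from a script. Its argument "steps" is a list of rows, each a list of 5 numbers: the shift along the tool's x, y, z in m, then the turn about the tool's z in degrees, then the opening, from -1 (shut) to 1 (fully open). A call has 1 to 12 rows; each row is the pose to reach, as a shift and turn from the pose commanded when the call began, along the tool's axes at that moment; what a row does not reach only later rows make up. A row lasts 1/10 s, in which the tool goes at most 50 mm and 8.59 degrees, less where a joint would pass 70% of its speed; a pose out of reach is approached as far as the arm can. A call with a gripper value outside its range is refused whole. The fingers move at their own pace and stop on an object; "squeeze" is the grip in N (left out, the last holds). Time passes only in rows, so rows that repeat a pose let the fingers close. It gives the time, the measured TCP pose, the force, the opening and the grip force at its end, in the units of the state.
- ctrl.get_state(): the state, without advancing time (a new reading comes with each control period).
- ctrl.read_camera(name): name is "side" or "top"; returns the picture (420x560x3 uint8, red, green, blue); there is no depth.
- ctrl.calibration(name): a dict with "intrinsics" (3x3 intrinsics, pixels), "extrinsics" (4x4, takes a point from world to camera coordinates). Camera axes: x right, y up, looking along -z (the intrinsics and any distortion apply to the point x, -y, -z); pixel columns grow to the right and rows downward; lengths in m; the calibration is good to about 2 mm. A picture is of the moment at which its call begins. calibration takes no time and is no camera call.
- ctrl.sign_off(): hands the job in; it is judged then, once.
The state is a dict: "time": time; "qpos": joint angles; "dq": joint speeds; "joint_efforts": joint torques, N m; "eef_pos": TCP position; "tcp_rot": TCP orientation; "contact_force": force on the tool from outside, world axes, zero at the start; "wrist_torque": the same for the moment, N m; "opening": opening from 0.0 (shut) to 1.0 (fully open); "finger_force": force on a finger pad.
Only numpy, scipy, OpenCV 4.12 (cv2) and the standard library are available. Lean on these libraries where they do the work, as an engineer would, in place of code of your own. Each camera call takes 0.05 s, during which the arm holds its last target. There are 200 camera calls.

TASK

The rinsed pipettes and spoons are in the spinner with the blue rim and blue crank. Take its crank by the upright black knob and wind it clockwise, as seen from above, through two full turns, so that the knob ends up about where it began, then let go. Leave the yellow spinner's crank alone.

Things in the scene. Friction and masses are not known exactly. Their poses are not given: they have to be found in the camera images.
- blue_crank (a joint): Crank of the blue spinner, in rad: 0 at the start, growing as it is turned clockwise seen from above; one full turn is 6.28. It has no end stop, takes about 3 N at the knob to turn, and stays where it is left. The basket inside, with the pipettes and spoons, turns with it.
- blue_knob (a point): Centre of the blue spinner's crank knob: an upright black cylinder, 26 mm across, 52 mm tall, turning freely on its own axis at the end of the crank arm, 60 mm from the hub's axis and 203 mm above the table. The blue arm and hub reach up to 25 mm below this point; nothing else stands beside or above it. Its x axis points outwards from hub to knob, z up.
- blue_hub (a point): Point on the blue crank's upright turning axis, level with the knob's centre (the hub's top is 25 mm lower): the knob travels on a level circle of 60 mm radius about it. The spinner, a clear round tub 246 mm across and 150 mm high with blue rim, foot and crank, is fixed to the table, on the left or on the right, its crank pointing any way.
- yellow_crank (a joint): Crank of the other, empty but otherwise alike spinner with the yellow rim, foot and crank, in rad, 0 at the start, clockwise positive: to be left alone.
Things that resemble listed ones, but are neither listed nor needed, are in the scene too. Leave any green look-alike of the part that bears blue_crank alone.

How it is judged:
By the outcome, as a careful person would: the job done as asked, in the order asked, and still so for the second after the job is handed in, with the robot touching nothing.
It also fails if it takes over 51 s, if anything falls off the work surface, if the arm or the gripper's body presses on something with over 40 N, if the wrist force passes 120 N, or if a joint passes its speed limit or range.

## Working session

There is one attempt and no reset: what is moved stays moved. The work goes in short steps, Python scripts to look and compute and a tool call to move; the robot and the scene stay as the last step left them, time stands still between calls to the robot, and variables do not carry over. Pictures are saved under pics/ and viewed, at most 10 in all, crops included, and the job is handed in when it is done.

Besides the shell and the picture viewer there is one more tool, called after "Emit:" by a JSON object that holds its "fn" and its "kwargs". send_rows: Moves the arm, as the interface text tells. Its arguments: {"type":"object","properties":{"steps":{"type":"array","items":{"type":"array","items":{"type":"number"}}},"squeeze":{"type":"number"}},"required":["steps"]}

```bash
mkdir -p pics
python3 - <<'E'
from plant import ctrl
import cv2
for n in("top","side"):
    cv2.imwrite(f"pics/{n}0.png",ctrl.read_camera(n)[:,:,::-1])
    c=ctrl.calibration(n); print(n,c)
s=ctrl.get_state();print(s["time"],s["eef_pos"],s["tcp_rot"])
E
```

```text
top {'intrinsics': array([[462.80559958,   0.        , 281.1179452 ],
       [  0.        , 462.80559958, 211.00429348],
       [  0.        ,   0.        ,   1.        ]]), 'extrinsics': array([[ 8.95522068e-04, -9.99955497e-01, -9.39159366e-03,
        -2.06283044e-02],
       [ 9.97715559e-01,  2.59044454e-04,  6.75543894e-02,
        -4.03877899e-01],
       [-6.75489502e-02, -9.43063557e-03,  9.97671390e-01,
        -1.35664366e+00],
       [ 0.00000000e+00,  0.00000000e+00,  0.00000000e+00,
         1.00000000e+00]])}
side {'intrinsics': array([[426.27340539,   0.        , 280.26465712],
       [  0.        , 426.27340539, 206.87227892],
       [  0.        ,   0.        ,   1.        ]]), 'extrinsics': array([[ 0.08693966, -0.99618777,  0.00717039, -0.03895431],
       [ 0.94137699,  0.084507  ,  0.32660055, -0.44485673],
       [-0.32596143, -0.0216445 ,  0.94513526, -0.87734836],
       [ 0.        ,  0.        ,  0.        ,  1.        ]])}
0.1 [0.18419862 0.64877847 0.23806828] [ 1.37959691e-01  9.90437265e-01 -1.02649448e-03 -3.05495949e-04]
```

View pics/top0.png

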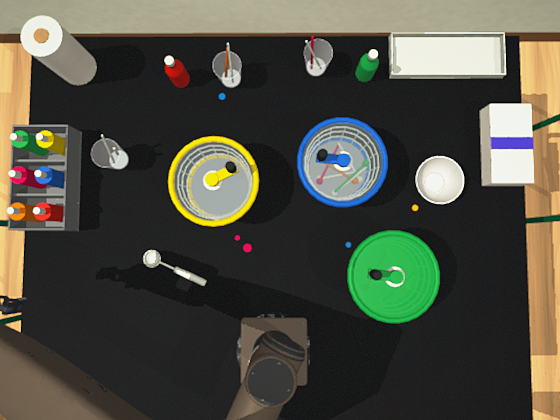

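View pics/side0.png

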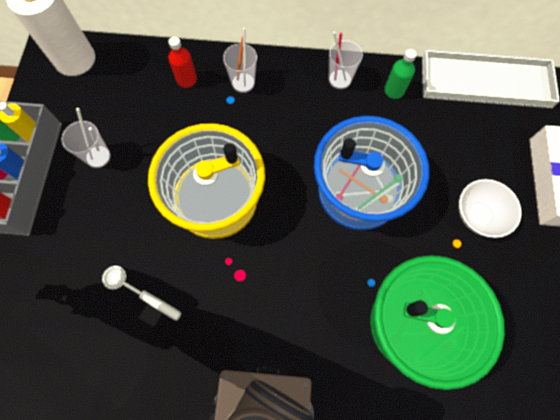

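The blue spinner is on the right, with its hub near (344,160) and knob near (322,155) in the top view. In the side view they are near (374,160) and (348,148).

```bash
cat > h.py <<'E'
from plant import ctrl
import cv2, numpy as np
def proj(n,p):
    c=ctrl.calibration(n);q=c["extrinsics"]@np.r_[p,1];q=q[:3]*[1,-1,-1];q=c["intrinsics"]@q;return q[:2]/q[2]
def plane(n,uv,z):
    c=ctrl.calibration(n);E=c["extrinsics"];R=E[:3,:3];o=-R.T@E[:3,3]
    d=np.linalg.solve(c["intrinsics"],[*uv,1])*[1,-1,-1];d=R.T@d
    return o+d*(z-o[2])/d[2]
def blob(mask,box):
    x0,y0,x1,y1=box;m=np.zeros_like(mask);m[y0:y1,x0:x1]=mask[y0:y1,x0:x1]
    n,l,s,c=cv2.connectedComponentsWithStats(m);i=1+np.argmax(s[1:,4]);return s[i],c[i],l==i
E
python3 - <<'E'
from h import *
for n,kb,rb in(("top",(308,143,336,170),(285,105,400,220)),("side",(338,134,360,162),(300,105,440,240))):
    im=cv2.imread(f"pics/{n}0.png");hsv=cv2.cvtColor(im,cv2.COLOR_BGR2HSV)
    s,c,l=blob((im.max(2)<60).astype(np.uint8),kb);print(n,"knob",s,c,plane(n,c,.203))
    b=cv2.inRange(hsv,(100,150,60),(125,255,255));
    s,c,l=blob(b,rb)
    ct=max(cv2.findContours(l.astype(np.uint8),cv2.RETR_EXTERNAL,cv2.CHAIN_APPROX_NONE)[0],key=len)
    e=cv2.fitEllipse(ct);print("rim",s,e,plane(n,e[0],.15))
    hb={"top":(334,150,356,172),"side":(362,148,388,172)}[n]
    s,c,l=blob(b,hb);print("hub",s,c,plane(n,c,.175))
    x0,y0,x1,y1=rb
    cv2.imwrite(f"pics/c{n}.png",cv2.resize(im[y0:y1,x0:x1],None,fx=4,fy=4))
E
```

```text
top knob [317 149  10  12  91] [321.61538462 154.63736264] [ 0.53625341 -0.12611585  0.203     ]
rim [ 297  117   91   91 1548] ((341.9449157714844, 161.7981414794922), (89.86617279052734, 90.82299041748047), 114.60022735595703) [ 0.52692468 -0.18465876  0.15      ]
hub [334 154  16  13 169] [341.61538462 159.53254438] [ 0.5285553  -0.18076723  0.175     ]
side knob [341 139  15  20 197] [347.75634518 148.01522843] [ 0.53946317 -0.12702094  0.203     ]
rim [ 313  115  117  116 2994] ((369.5669250488281, 171.4055938720703), (113.41445922851562, 116.66098022460938), 65.14266204833984) [ 0.51641782 -0.18221493  0.15      ]
hub [362 152  21  18 293] [371.9112628  159.99317406] [ 0.53108894 -0.18165827  0.175     ]
```

View pics/ctop.png

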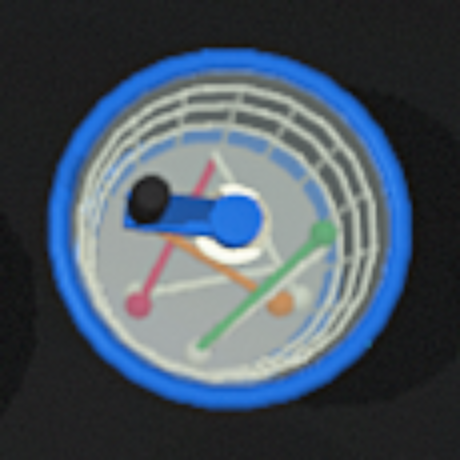

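View pics/cside.png

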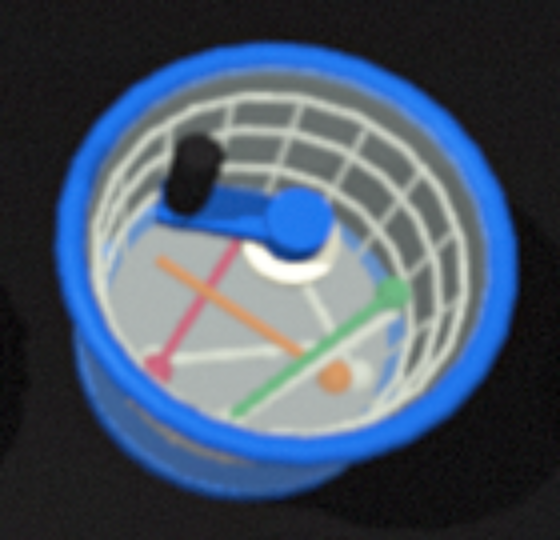

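The top crop shows the hub disc at (344.2,160.2) and the knob at (321.6,154.6). In the side crop the hub disc is at (375,160.5) and the knob at (348,148).

Run:
```python
from h import *
H=[plane("top",(344.2,160.2),.178),plane("side",(375,160.5),.178)]
K=[plane("top",(321.6,154.6),.203),plane("side",(348,148),.203)]
print(H,K)
h=np.mean(H,0);k=np.mean(K,0);d=(k-h)[:2];print(h,k,np.linalg.norm(d),np.degrees(np.arctan2(d[1],d[0])))
from scipy.spatial.transform import Rotation as R
s=ctrl.get_state();r=R.from_quat(s["tcp_rot"]);print(r.as_matrix().round(4),s["qpos"])
print("to knob, tool axes",r.inv().apply(np.r_[k[:2],.203]-s["eef_pos"]))
```

```text
[array([ 0.52624292, -0.18715154,  0.178     ]), array([ 0.52903253, -0.18741528,  0.178     ])] [array([ 0.53635047, -0.12607684,  0.203     ]), array([ 0.53954178, -0.12750912,  0.203     ])]
[ 0.52763772 -0.18728341  0.178     ] [ 0.53794612 -0.12679298  0.203     ] 0.06136249465702311 80.3289173671065
[[-9.619e-01  2.733e-01 -9.000e-04]
 [ 2.733e-01  9.619e-01 -1.900e-03]
 [ 3.000e-04 -2.100e-03 -1.000e+00]] [ 1.14398551e+00  2.87095911e-01  1.57803918e+00  1.90997761e-06
  1.27859954e+00 -1.50008990e-01]
to knob, tool axes [-0.55224236 -0.64930065  0.03626558]
```

Emit:
{"fn": "send_rows", "kwargs": {"steps": [[0, 0, -0.05, 0, 1], [0, 0, -0.1, 0, 1], [-0.351, -0.263, -0.1, 0, 1], [-0.351, -0.263, -0.1, 0, 1], [-0.351, -0.263, -0.1, 0, 1], [-0.351, -0.263, -0.1, 0, 1], [-0.351, -0.263, -0.1, 0, 1], [-0.351, -0.263, -0.1, 0, 1], [-0.351, -0.263, -0.1, 0, 1], [-0.351, -0.263, -0.1, 0, 1], [-0.351, -0.263, -0.1, 0, 1], [-0.351, -0.263, -0.1, 0, 1]]}}

```text
time: 1.3
eef_pos: [0.4524, 0.2968, 0.3386]
tcp_rot: [0.141, 0.99, -0.001, -0.0]
contact_force: [-0.1, 0.5, -0.5]
opening: 1.001
finger_force: 0.0
```

Emit:
{"fn": "send_rows", "kwargs": {"steps": [[-0.202, -0.388, 0, 0, 1], [-0.202, -0.388, 0, 0, 1], [-0.202, -0.388, 0, 0, 1], [-0.202, -0.388, 0, 0, 1], [-0.202, -0.388, 0, 0, 1], [-0.202, -0.388, 0, 0, 1], [-0.202, -0.388, 0, 0, 1], [-0.202, -0.388, 0, 0, 1], [-0.202, -0.388, 0, 0, 1], [-0.202, -0.388, 0, 0, 1], [-0.202, -0.388, 0, 0, 1], [-0.202, -0.388, 0, 0, 1]]}}

```text
time: 2.5
eef_pos: [0.5384, -0.1266, 0.3391]
tcp_rot: [0.137, 0.991, 0.0, -0.0]
contact_force: [-0.5, 0.0, 0.2]
opening: 1.001
finger_force: 0.0
```

Emit:
{"fn": "send_rows", "kwargs": {"steps": [[0, 0, 0.05, 0, 1], [0, 0, 0.09, 0, 1], [0, 0, 0.115, 0, 1], [0, 0, 0.13, 0, 1], [0, 0, 0.141, 0, 1], [0, 0, 0.141, 0, 1], [0, 0, 0.141, 0, 1]]}}

```text
time: 3.2
eef_pos: [0.5393, -0.128, 0.1998]
tcp_rot: [0.138, 0.99, -0.0, 0.001]
contact_force: [0.0, 0.5, 1.1]
opening: 1.0
finger_force: 0.0
```

Run:
```python
from h import *
a=[]
for n,(x0,y0,x1,y1) in(("top",(285,105,400,220)),("side",(300,85,440,240))):
    im=ctrl.read_camera(n)[:,:,::-1];a.append(cv2.resize(im[y0:y1,x0:x1],(380,400)))
cv2.imwrite("pics/g1.png",np.hstack(a))
s=ctrl.get_state();print(s["eef_pos"],s["contact_force"])
```

```text
[ 0.53951433 -0.12837635  0.2002958 ] [0.26568121 0.17497531 0.57358509]
```

View pics/g1.png

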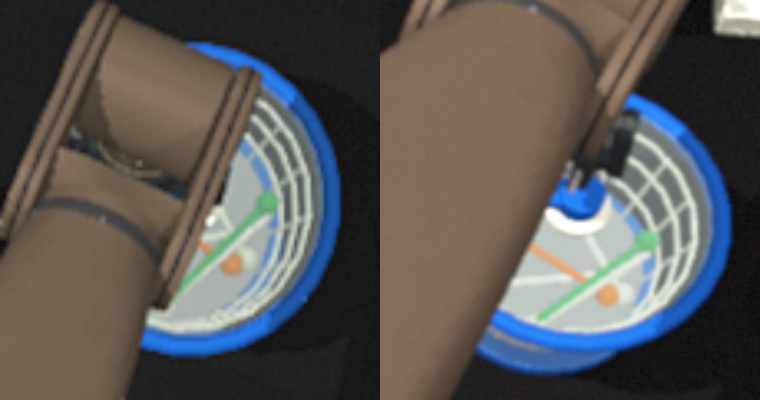

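The arm hides the knob in both crops. A finger can be seen just above the hub, and there is no contact. I'll close the gripper now.

Emit:
{"fn": "send_rows", "kwargs": {"steps": [[0, 0, 0, 0, 0.3], [0, 0, 0, 0, -0.2], [0, 0, 0, 0, -0.6], [0, 0, 0, 0, -1], [0, 0, 0, 0, -1], [0, 0, 0, 0, -1], [0, 0, 0, 0, -1], [0, 0, 0, 0, -1]], "squeeze": 35}}

```text
time: 4.1
eef_pos: [0.5388, -0.1271, 0.1988]
tcp_rot: [0.138, 0.99, 0.001, 0.0]
contact_force: [1.0, 5.2, 3.7]
opening: 0.288
finger_force: 35.5
```

Emit:
{"fn": "send_rows", "kwargs": {"steps": [[-0.0105, 0.0002, 0, 0, -1], [-0.0208, -0.0014, 0, 0, -1], [-0.0307, -0.0048, 0, 0, -1], [-0.0399, -0.0098, 0, 0, -1], [-0.048, -0.0163, 0, 0, -1], [-0.0549, -0.0242, 0, 0, -1]]}}

```text
time: 4.7
eef_pos: [0.5875, -0.1645, 0.1988]
tcp_rot: [0.138, 0.99, 0.002, 0.003]
contact_force: [6.9, 6.8, 0.8]
opening: 0.29
finger_force: 35.3
```

Run:
```python
from h import *
s=ctrl.get_state();d=s["eef_pos"][:2]-[.5276,-.1873];print(s["eef_pos"],s["contact_force"],s["opening"],np.hypot(*d),np.degrees(np.arctan2(d[1],d[0])))
def sched(p0,st,n=12):
    p=np.radians(p0-st*np.arange(n+1));print([[round(60*(np.sin(a)-np.sin(p[0])),1),round(60*(np.cos(a)-np.cos(p[0])),1)] for a in p[1:]])
for k in range(6): sched(-53.8-120*k,10)
```

```text
[ 0.58747545 -0.16447769  0.19880078] [6.89752896 6.76915518 0.82928516] 0.2895556078517241 0.06407751327418006 20.864997120483427
[[np.float64(-5.4), np.float64(-8.9)], [np.float64(-9.2), np.float64(-18.7)], [np.float64(-11.2), np.float64(-29.0)], [np.float64(-11.5), np.float64(-39.4)], [np.float64(-9.9), np.float64(-49.7)], [np.float64(-6.5), np.float64(-59.6)], [np.float64(-1.4), np.float64(-68.8)], [np.float64(5.1), np.float64(-77.0)], [np.float64(13.0), np.float64(-83.9)], [np.float64(21.9), np.float64(-89.3)], [np.float64(31.7), np.float64(-93.1)], [np.float64(41.9), np.float64(-95.1)]]
[[np.float64(10.5), np.float64(-0.2)], [np.float64(20.8), np.float64(1.4)], [np.float64(30.7), np.float64(4.8)], [np.float64(39.9), np.float64(9.8)], [np.float64(48.0), np.float64(16.3)], [np.float64(54.9), np.float64(24.2)], [np.float64(60.3), np.float64(33.2)], [np.float64(64.1), np.float64(42.9)], [np.float64(66.1), np.float64(53.2)], [np.float64(66.3), np.float64(63.6)], [np.float64(64.7), np.float64(74.0)], [np.float64(61.4), np.float64(83.9)]]
[[np.float64(-5.0), np.float64(9.2)], [np.floa
[... 1112 characters left out ...]
2)], [np.float64(60.3), np.float64(33.2)], [np.float64(64.1), np.float64(42.9)], [np.float64(66.1), np.float64(53.2)], [np.float64(66.3), np.float64(63.6)], [np.float64(64.7), np.float64(74.0)], [np.float64(61.4), np.float64(83.9)]]
[[np.float64(-5.0), np.float64(9.2)], [np.float64(-11.6), np.float64(17.3)], [np.float64(-19.5), np.float64(24.2)], [np.float64(-28.4), np.float64(29.6)], [np.float64(-38.2), np.float64(33.4)], [np.float64(-48.4), np.float64(35.4)], [np.float64(-58.9), np.float64(35.7)], [np.float64(-69.2), np.float64(34.1)], [np.float64(-79.1), np.float64(30.7)], [np.float64(-88.3), np.float64(25.6)], [np.float64(-96.4), np.float64(19.1)], [np.float64(-103.3), np.float64(11.2)]]
```

Emit:
{"fn": "send_rows", "kwargs": {"steps": [[-0.0054, -0.0089, 0, 0, -1], [-0.0092, -0.0187, 0, 0, -1], [-0.0112, -0.029, 0, 0, -1], [-0.0115, -0.0394, 0, 0, -1], [-0.0099, -0.0497, 0, 0, -1], [-0.0065, -0.0596, 0, 0, -1], [-0.0014, -0.0688, 0, 0, -1], [0.0051, -0.077, 0, 0, -1], [0.013, -0.0839, 0, 0, -1], [0.0219, -0.0893, 0, 0, -1], [0.0317, -0.0931, 0, 0, -1], [0.0419, -0.0951, 0, 0, -1]]}}

```text
time: 5.9
eef_pos: [0.518, -0.2452, 0.1988]
tcp_rot: [0.138, 0.99, 0.001, 0.001]
contact_force: [6.0, 7.1, 4.1]
opening: 0.292
finger_force: 35.7
```

Emit:
{"fn": "send_rows", "kwargs": {"steps": [[0.0105, -0.0002, 0, 0, -1], [0.0208, 0.0014, 0, 0, -1], [0.0307, 0.0048, 0, 0, -1], [0.0399, 0.0098, 0, 0, -1], [0.048, 0.0163, 0, 0, -1], [0.0549, 0.0242, 0, 0, -1], [0.0603, 0.0332, 0, 0, -1], [0.0641, 0.0429, 0, 0, -1], [0.0661, 0.0532, 0, 0, -1], [0.0663, 0.0636, 0, 0, -1], [0.0647, 0.074, 0, 0, -1], [0.0614, 0.0839, 0, 0, -1]]}}

```text
time: 7.1
eef_pos: [0.4831, -0.1514, 0.1988]
tcp_rot: [0.138, 0.99, -0.004, 0.003]
contact_force: [6.5, -8.8, -2.5]
opening: 0.293
finger_force: 35.4
```

Emit:
{"fn": "send_rows", "kwargs": {"steps": [[-0.005, 0.0092, 0, 0, -1], [-0.0116, 0.0173, 0, 0, -1], [-0.0195, 0.0242, 0, 0, -1], [-0.0284, 0.0296, 0, 0, -1], [-0.0382, 0.0334, 0, 0, -1], [-0.0484, 0.0354, 0, 0, -1], [-0.0589, 0.0357, 0, 0, -1], [-0.0692, 0.0341, 0, 0, -1], [-0.0791, 0.0307, 0, 0, -1], [-0.0883, 0.0256, 0, 0, -1], [-0.0964, 0.0191, 0, 0, -1], [-0.1033, 0.0112, 0, 0, -1]]}}

```text
time: 8.3
eef_pos: [0.587, -0.1634, 0.1988]
tcp_rot: [0.138, 0.99, 0.003, 0.003]
contact_force: [7.5, 6.7, 2.8]
opening: 0.294
finger_force: 35.9
```

Emit:
{"fn": "send_rows", "kwargs": {"steps": [[-0.0054, -0.0089, 0, 0, -1], [-0.0092, -0.0187, 0, 0, -1], [-0.0112, -0.029, 0, 0, -1], [-0.0115, -0.0394, 0, 0, -1], [-0.0099, -0.0497, 0, 0, -1], [-0.0065, -0.0596, 0, 0, -1], [-0.0014, -0.0688, 0, 0, -1], [0.0051, -0.077, 0, 0, -1], [0.013, -0.0839, 0, 0, -1], [0.0219, -0.0893, 0, 0, -1], [0.0317, -0.0931, 0, 0, -1], [0.0419, -0.0951, 0, 0, -1]]}}

```text
time: 9.5
eef_pos: [0.518, -0.2452, 0.1987]
tcp_rot: [0.138, 0.99, 0.001, 0.0]
contact_force: [5.4, 6.0, 5.1]
opening: 0.292
finger_force: 36.1
```

Emit:
{"fn": "send_rows", "kwargs": {"steps": [[0.0105, -0.0002, 0, 0, -1], [0.0208, 0.0014, 0, 0, -1], [0.0307, 0.0048, 0, 0, -1], [0.0399, 0.0098, 0, 0, -1], [0.048, 0.0163, 0, 0, -1], [0.0549, 0.0242, 0, 0, -1], [0.0603, 0.0332, 0, 0, -1], [0.0641, 0.0429, 0, 0, -1], [0.0661, 0.0532, 0, 0, -1], [0.0663, 0.0636, 0, 0, -1], [0.0647, 0.074, 0, 0, -1], [0.0614, 0.0839, 0, 0, -1]]}}

```text
time: 10.7
eef_pos: [0.4832, -0.1512, 0.1988]
tcp_rot: [0.138, 0.99, -0.004, 0.003]
contact_force: [7.3, -9.4, -0.3]
opening: 0.291
finger_force: 35.7
```

Emit:
{"fn": "send_rows", "kwargs": {"steps": [[-0.005, 0.0092, 0, 0, -1], [-0.0116, 0.0173, 0, 0, -1], [-0.0195, 0.0242, 0, 0, -1], [-0.0284, 0.0296, 0, 0, -1], [-0.0382, 0.0334, 0, 0, -1], [-0.0484, 0.0354, 0, 0, -1], [-0.0484, 0.0354, 0, 0, -1], [-0.0484, 0.0354, 0, 0, -1], [-0.0484, 0.0354, 0, 0, -1]]}}

```text
time: 11.6
eef_pos: [0.5381, -0.127, 0.1987]
tcp_rot: [0.138, 0.99, 0.001, -0.0]
contact_force: [2.8, 4.7, 5.6]
opening: 0.293
finger_force: 36.3
```

Emit:
{"fn": "send_rows", "kwargs": {"steps": [[0, 0, 0, 0, 0], [0, 0, 0, 0, 0.5], [0, 0, 0, 0, 1], [0, 0, 0, 0, 1], [0, 0, 0, 0, 1], [0, 0, 0, 0, 1], [0, 0, -0.02, 0, 1], [0, 0, -0.06, 0, 1], [0, 0, -0.1, 0, 1], [0, 0, -0.14, 0, 1], [0, 0, -0.14, 0, 1]]}}

```text
time: 12.7
eef_pos: [0.5408, -0.1291, 0.3465]
tcp_rot: [0.138, 0.99, -0.002, 0.007]
contact_force: [0.6, 0.6, 0.6]
opening: 1.0
finger_force: 0.0
```

Emit:
{"fn": "send_rows", "kwargs": {"steps": [[0.202, 0.388, 0, 0, 1], [0.202, 0.388, 0, 0, 1], [0.202, 0.388, 0, 0, 1], [0.202, 0.388, 0, 0, 1], [0.202, 0.388, 0, 0, 1], [0.202, 0.388, 0, 0, 1], [0.202, 0.388, 0, 0, 1], [0.202, 0.388, 0, 0, 1], [0.202, 0.388, 0, 0, 1], [0.202, 0.388, 0, 0, 1], [0.202, 0.388, 0, 0, 1], [0.202, 0.388, 0, 0, 1]]}}

```text
time: 13.9
eef_pos: [0.4504, 0.2995, 0.3379]
tcp_rot: [0.138, 0.99, -0.0, -0.0]
contact_force: [1.1, -0.3, 0.2]
opening: 1.001
finger_force: 0.0
```

Run:
```python
from h import *
im=ctrl.read_camera("top")[:,:,::-1];cv2.imwrite("pics/end.png",im)
s,c,l=blob((im.max(2)<60).astype(np.uint8),(308,143,336,170));print(s,c)
```

```text
[317 150  10  11  85] [321.52941176 154.98823529]
```

View pics/end.png

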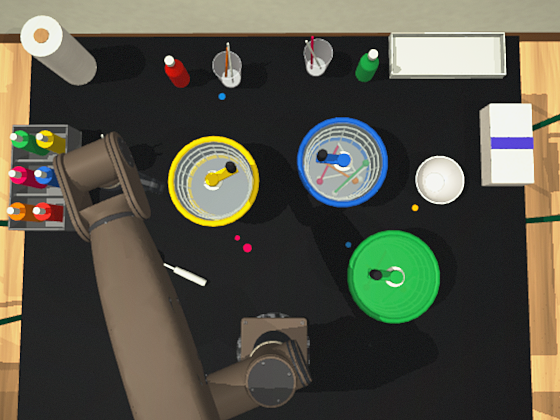

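The knob is back at (321.5,155.0), against (321.6,154.6) at the start. The yellow and green cranks look unchanged, and the arm is clear of everything.

```bash
python3 -c "
from plant import ctrl
print(ctrl.sign_off())"
```

```text
the job is handed in; nothing more can be done
None
```

I wound the blue crank two full turns clockwise; the knob ended within about a degree of where it began, I let go, the yellow crank was not touched, and the job is handed in at about 14 s of the 51 s limit.

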